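Dry-run the screw-weighing station and hold its feed gate half open

ROBOT

A 7-joint arm with a two-finger parallel gripper is mounted at the origin on the work surface. World frame = base frame: x ahead of the robot, y to its left, z up, the work surface at z = 0. Lengths are in m, angles in rad, forces in N, time in s.
With the tool pointing down it reaches from about 0.425 to 0.875 m from the base axis. Payload 9.9 kg.
Tool frame: the origin (TCP) lies on the front face of the gripper's body, between the roots of the fingers; the fingertips stand 73 mm ahead of it and the grasp point (between the pads) lies 54 mm ahead of it (bot.finger_overhang is the z of the fingertips in the tool frame, in m); z points along the fingers, y is the direction in which the jaws open and shut (so a half turn about z gives the same grasp; the last joint's range is limited). The gripper opens to 85 mm and grips with 20 to 120 N. Pads are 22 mm wide; open, the fingers measure 114 mm over their backs; the gripper's body (76 mm by 85 mm) begins 54 mm behind the grasp point. The pads swing forward as they close: fully open they stand 13 mm farther back than shut.
Start: joints at [-1.358, 0.576, 0.025, 1.437, -0.015, 1.129, -0.057], TCP at [0.197, 0.645, 0.304] pointing down, gripper open.
Joint ranges: [-2.76, 2.76], [-0.34, 2.15], [-1.52, 1.57], [0.19, 2.46], [-1.09, 4.23], [0.17, 1.99], [-2.82, 2.82]. Speed limits (rad/s): [2.22, 2.22, 3.01, 3.01, 3.14, 3.14, 3.14].

INTERFACE

Orientations are given as a unit quaternion [w, x, y, z].
In Python, from cell import readout, viewer, bot gives the robot as it stands.
- The arm moves only by the tool move_arm, never from a script. Its arguments are lists of equal length, an entry for each row: "linear": the shift along the tool's x, y, z in units of 40 mm (1.0 is 40 mm), a list of three; "roll": the turn about the tool's z in degrees. In form: {"linear": [[x, y, z], ...], "roll": [roll, ...]}. A call has 1 to 5 rows; each row is the pose to reach, as a shift and turn from the pose commanded when the call began, along the tool's axes at that moment; what a row does not reach only later rows make up. A row lasts 1/12 s, in which the tool goes at most 41.7 mm and 7.16 degrees, less where a joint would pass 70% of its speed; a pose out of reach is approached as far as the arm can. A call with a gripper value outside its range is refused whole. "hand" is the gripper's target within -1 to 1 (fully open at 1, half-way at 0, shut at -1), set as the call begins (left out, the last holds). The fingers move at their own pace and stop on an object; "newtons" is the grip in N (left out, the last holds). Time passes only in rows, so rows that repeat a pose let the fingers close. It gives the time, the measured TCP pose, the force and the opening at its end, in the units of the state.
- readout.sense(): the state, without advancing time (a new reading comes with each control period).
- viewer.read_camera(name): name is "scene" or "top" or "wrist"; returns a dict with "pixels" (384x512x3 uint8, blue, green, red), "vfov" (degrees; the focal length in pixels is half the picture's height over the tangent of half this angle, whatever the lens; pixels are square), "cx", "cy" (the principal point, pixels), "rvec" (rotation vector, rad) and "tvec" (3), from world to camera coordinates, as OpenCV has them. Camera axes: x right, y down, z forward; pixel columns grow to the right and rows downward; lengths in m; the calibration is good to about 2 mm. A picture is of the moment at which its call begins. There is no depth.
- bot.finish_job(): hands the job in, once; it reports no verdict.
The state is a dict: "t": time; "joint_pos": joint angles; "joint_vel": joint speeds; "effort": joint torques, N m; "tcp_pos": TCP position; "ee_rot": TCP orientation; "force": force on the tool from outside, world axes, zero at the start; "wrist_torque": the same for the moment, N m; "width": finger opening in m.
Only numpy, scipy, OpenCV 4.12 (cv2) and the standard library are available. Lean on these libraries where they do the work, as an engineer would, in place of code of your own. Each camera call takes 0.05 s, during which the arm holds its last target.

TASK

Dry-run the empty screw-weighing station: swing its arrest lever right over so that the beam drops on its stop, then swing the lever fully back so that the beam is parked level again. Only with the beam parked, draw the hopper's spring-loaded feed gate open by its upright tab to half of its travel (the long middle mark), never pulling it wide open, and finish while still holding the gate there with the gripper: it snaps shut if let go. Leave the things lying around the station where they are.

Things in the scene. Friction and masses are not known exactly. Their poses are not given: they have to be found in the camera images.
- station: Fixed weighing station. Dark base plate 200 x 420 x 12 mm; origin at the centre of its underside, x across it (away from the robot at yaw 0), y along it (robot's left at yaw 0), z up. In a row on its line x = 0: weight end of the beam (y = -170 mm), beam column (-30), pan with hopper above (50), gate tab (180 when shut). The arrest lever stands in front of the beam, at x = -70 mm.
- hopper_mouth (a point): Centre of the rim of the open aluminium hopper: station x = 0, y = 50, z = 180 mm. The hopper is about 110 mm square at the rim; the beam's round pan is below it and its two posts are behind it, at x = 78 mm.
- half_mark (a point): Middle of the long dark cross mark (36 x 5 mm) on top of the guide rail on the station's -x side: station x = -54, y = 220, z = 142 mm. The tab's middle is level with it in y at half travel. Two shorter marks at y = 180 and 260 mm stand for shut and wide open. The rails (x = +-40 mm, tops at z = 141 mm) run out to y = 283 mm.
- beam (a joint): Brass beam, hinged on its column about the station's x axis, z = 85 mm. 0 = level (parked on the arrest pin); 0.15 rad = weight end (-y end) down on its stop, pan end up. It drops by its own weight when the arrest lever is swung over, and the lever lifts it again.
- arrest (a joint): Arrest lever angle, rad. 0 = arrested: handle leans 0.6 rad from upright to the station's -y side; 1.2 = released: handle leans 0.6 rad to the +y side. It swings in the plane x = -70 mm of the station and stays where it is left (friction; about 1.5 to 3 N at the knob). The beam is off its pin by about 1.0 rad.
- lever_pivot (a point): Axis of the arrest lever in its handle's plane: station x = -70, y = -100, z = 52 mm. The lever turns about the station's x axis here.
- lever_knob (a point): Centre of the black ball knob (26 mm diameter) at the end of the arrest lever's 10 mm steel handle, 100 mm from lever_pivot: height 135 mm at either end of the swing, 152 mm when upright. 57 mm either side of lever_pivot in y at the two ends.
- gate (a joint): Feed gate opening, m: 0 = shut, 0.08 = wide open at its end stop, half travel = 0.04. A flat steel plate under the hopper that slides along the station's +y axis, away from the hopper. A spring pulls it shut: about 4 N when shut, rising 1.5 N per 10 mm, about 10 N at half travel and 16 N wide open. It closes by itself when let go.
- tab_foot (a point): Upright steel tab on the outer end of the gate, the part to hold it by: 30 mm along the station's x, 14 mm along y, 60 mm tall. This point is the centre of its foot (137 mm above the bench), axes as the station's; it moves with the gate, at station x = 0, y = 180 mm when shut, 220 mm at half travel. Its top is 197 mm above the bench, higher than hopper rim and rails.
- tab_grip (a point): Grip point on the tab's centre line, 42 mm above its foot (18 mm below its top), 179 mm above the bench.
- valve: Bystander: old brass valve stem, standing, 64 mm diameter, 112 mm tall, origin at the centre of its foot. Leave alone.
- screw_box: Bystander: closed cardboard box 70 x 100 x 50 mm, origin at the centre of its underside. Leave alone.
- oil_can: Bystander: small plain can, 52 mm diameter, 90 mm tall, origin at the centre of its underside. Leave alone.
- wrench: Bystander: steel wrench 150 mm long lying flat along its x axis, about 8 mm thick. Leave alone.

How it is judged:
By the outcome, as a careful person would: the job done as asked, in the order asked, and still so for the second after the job is handed in, while the arm keeps its last pose, push and grip.
It also fails if it takes over 48 s, if anything falls off the work surface, if the arm or the gripper's body presses on something with over 40 N, if the wrist force passes 120 N, or if a joint passes its speed limit or range.

## Working session

There is one attempt and no reset: what is moved stays moved. The work goes in short steps, Python scripts to look and compute and a tool call to move; the robot and the scene stay as the last step left them, time stands still between calls to the robot, and variables do not carry over. Pictures are saved under pics/ and viewed, and the job is handed in when it is done.

Besides the shell and the picture viewer there is one more tool, called in YAML: its name, and indented under it one key for each argument. move_arm: Moves the arm, as the interface text tells. Its arguments: {"type":"object","properties":{"linear":{"type":"array","items":{"type":"array","items":{"type":"number"}}},"roll":{"type":"array","items":{"type":"number"}},"hand":{"type":"number"},"newtons":{"type":"number"}},"required":["linear","roll"]}

```bash
ls; mkdir -p pics; cat > h.py <<'E'
import numpy as np, cv2
from cell import readout, viewer, bot
def cam(n, save=None):
    c=viewer.read_camera(n)
    im=np.array(c["pixels"]);H=im.shape[0]
    f=H/2/np.tan(np.radians(c["vfov"])/2)
    K=np.array([[f,0,c["cx"]],[0,f,c["cy"]],[0,0,1]])
    R=cv2.Rodrigues(np.array(c["rvec"],float))[0];t=np.array(c["tvec"],float).ravel()
    if save: cv2.imwrite("pics/"+save,im)
    return im,K,R,t
def onplane(uv,z,K,R,t):
    d=R.T@np.linalg.solve(K,[uv[0],uv[1],1.]);C=-R.T@t
    return C+d*(z-C[2])/d[2]
def proj(P,K,R,t):
    p=(R@np.atleast_2d(P).T).T+t; q=(K@p.T).T
    return q[:,:2]/q[:,2:]
E
python3 - <<'E'
from h import *
s=readout.sense();print({k:np.round(v,3).tolist() for k,v in s.items()})
for n in["scene","top","wrist"]:
    im,K,R,t=cam(n,n+"0.png");print(n,K[0,0],K[:2,2],(-R.T@t).round(3),R[2].round(2))
E
```

```text
pics
{'t': 0.0, 'joint_pos': [-1.358, 0.576, 0.025, 1.438, -0.015, 1.129, -0.056], 'joint_vel': [0.0, 0.0, -0.0, 0.0, 0.0, 0.001, -0.0], 'effort': [-0.0, -76.574, 2.251, -28.597, 0.015, 0.012, -0.0], 'tcp_pos': [0.197, 0.645, 0.303], 'ee_rot': [-0.0, 0.148, 0.989, -0.001], 'force': [0.483, -0.477, 0.44], 'wrist_torque': [-0.029, 0.022, 0.017], 'width': 0.085}
scene 408.6062955160394 [260.293853   191.23773091] [ 1.476 -0.22   0.822] [-0.76  0.19 -0.63]
top 469.5807053096982 [265.83992567 184.01510104] [ 0.518 -0.004  1.13 ] [ 0.09 -0.   -1.  ]
wrist 283.19827326678967 [260.73474739 189.32731779] [0.122 0.668 0.374] [ 0.29 -0.09 -0.95]
```

View pics/scene0.png

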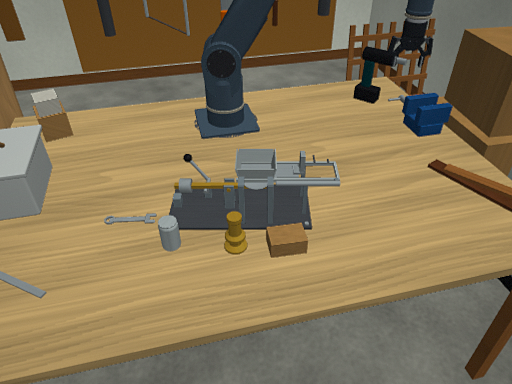

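View pics/top0.png

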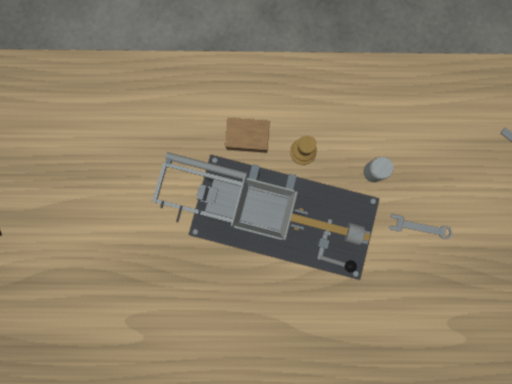

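View pics/wrist0.png

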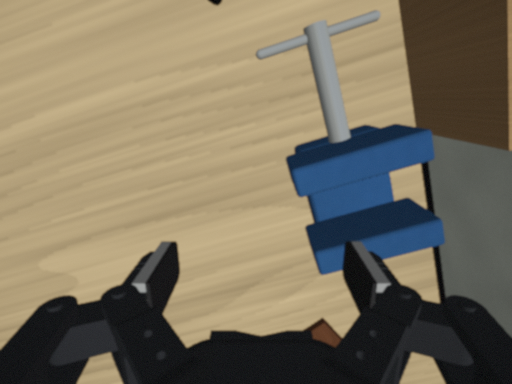

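The scene view shows the station with its lever leaning to the −y side. In the top view the base plate corners are near (215,157), (378,200), (360,275) and (192,238), the knob near (351,266) and the tab near (205,194). Next I'll measure the station pose.

```bash
python3 - <<'E'
from h import *
im,K,R,t=cam("top")
cv2.imwrite("pics/topz.png",cv2.resize(im[140:290,145:390],None,fx=3.2,fy=3.2,interpolation=cv2.INTER_CUBIC))
hsv=cv2.cvtColor(im,cv2.COLOR_BGR2HSV)
m=((hsv[...,2]<75)).astype(np.uint8); m[:130]=0;m[:, :188]=0;m[300:]=0;m[:,385:]=0
m[130:160,220:320]=0
m=cv2.morphologyEx(m,cv2.MORPH_OPEN,np.ones((3,3)))
n,l,st,c=cv2.connectedComponentsWithStats(m);i=1+np.argmax(st[1:,4]);print(st[1:])
pts=np.argwhere(l==i)[:,::-1].astype(float)
P=np.array([onplane(p,.012,K,R,t)[:2] for p in pts]).astype(np.float32)
r=cv2.minAreaRect(P);print(r); b=cv2.boxPoints(r);print(b)
B=np.c_[b,np.full(4,.012)];print(proj(B,K,R,t).round(1))
E
```

```text
[[ 218  160   32   12  217]
 [ 258  169   28   16  244]
 [ 204  178    9    7   52]
 [ 295  181   82   50 2509]
 [ 197  203    8    7   50]
 [ 192  215  175   61 4064]]
((0.48917144536972046, -0.040392398834228516), (0.41378074884414673, 0.0890626609325409), 75.86498260498047)
[[ 0.39546415 -0.23014385]
 [ 0.48183024 -0.25189364]
 [ 0.5828787   0.14935905]
 [ 0.49651265  0.17110884]]
[[359.  278.5]
 [367.8 241.5]
 [199.1 197.6]
 [189.2 233.9]]
```

View pics/topz.png

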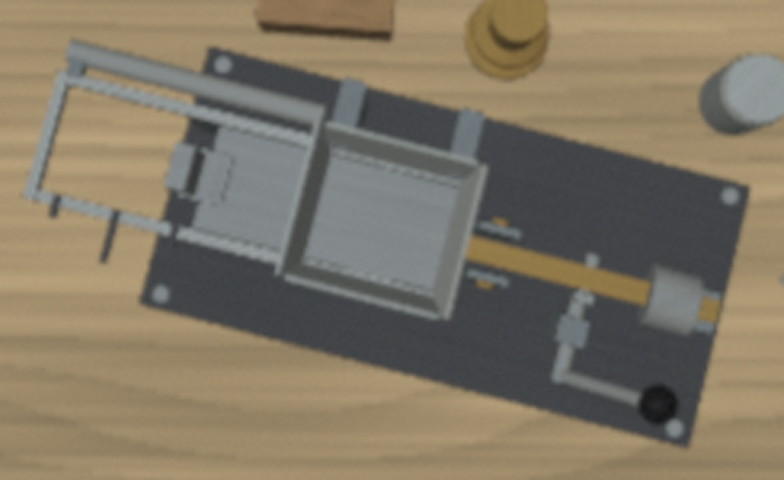

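```bash
python3 - <<'E'
from h import *
im,K,R,t=cam("top")
hsv=cv2.cvtColor(im,cv2.COLOR_BGR2HSV)
m=((hsv[...,2]<80)).astype(np.uint8); m[:155]=0;m[:, :188]=0;m[300:]=0;m[:,385:]=0
m=cv2.morphologyEx(m,cv2.MORPH_OPEN,np.ones((3,3)))
n,l,st,c=cv2.connectedComponentsWithStats(m)
pts=np.vstack([np.argwhere(l==i)[:,::-1] for i in range(1,n) if st[i,4]>150]).astype(float)
P=np.array([onplane(p,.012,K,R,t)[:2] for p in pts]).astype(np.float32)
r=cv2.minAreaRect(P);print(r)
B=np.c_[cv2.boxPoints(r),np.full(4,.012)];print(proj(B,K,R,t).round(1))
# from zoom: screws, knob, etc.
z=lambda u,v:(145+(u+.5)/3.2-.5,140+(v+.5)/3.2-.5)
cor=np.array([onplane(z(*p),.012,K,R,t)[:2] for p in[(208,46),(749,186),(689,446),(140,302)]]) #+x+y,+x-y,-x-y,-x+y
print("corners",cor,cor.mean(0))
loc=np.array([[.1,.21],[.1,-.21],[-.1,-.21],[-.1,.21]])
c=cor.mean(0);H=(loc.T@(cor-c));th=np.arctan2(H[0,1]-H[1,0],H[0,0]+H[1,1])
Rz=np.array([[np.cos(th),-np.sin(th)],[np.sin(th),np.cos(th)]])
print("yaw",th,(cor-c)@Rz)
S=lambda x,y:c+Rz@[x,y]
def chk(name,x,y,zz,p):
    print(name,S(x,y).round(4),onplane(z(*p),zz,K,R,t)[:2].round(4))
chk("knob",-.07,-.157,.135,(657,405))
chk("half",-.054,.22,.142,(109,237))
chk("tabtop",0,.18,.197,(181,170))
chk("hopper",0,.05,.18,(385,220))
np.save("st.npy",[c[0],c[1],th])
E
```

```text
((0.5404747724533081, -0.05339108407497406), (0.41474154591560364, 0.19597573578357697), 75.8568344116211)
[[359.1 278.7]
 [378.4 198.2]
 [210.7 154.7]
 [189.  234.1]]
corners [[ 0.68783297  0.12619266]
 [ 0.58583927 -0.27917616]
 [ 0.39413475 -0.23245861]
 [ 0.49629175  0.17296089]] [ 0.54102469 -0.05312031]
yaw -0.2453066392443138 [[ 0.09886644  0.2095978 ]
 [ 0.09837149 -0.208405  ]
 [-0.09893949 -0.20964222]
 [-0.09829844  0.20844942]]
knob [ 0.435  -0.1884] [ 0.4341 -0.1866]
half [0.5421 0.1734] [0.5411 0.1737]
tabtop [0.5847 0.1215] [0.5817 0.1201]
hopper [ 0.5532 -0.0046] [ 0.5523 -0.0072]
```

```bash
cat >> h.py <<'E'
from scipy.spatial.transform import Rotation as Ro
try: cx_,cy_,th_=np.load("st.npy")
except Exception: pass
def W(x,y,z=0): 
    c,s=np.cos(th_),np.sin(th_); return np.array([cx_+c*x-s*y,cy_+s*x+c*y,z])
def toS(p):
    c,s=np.cos(th_),np.sin(th_); d=np.array(p)[:2]-[cx_,cy_]; return np.array([c*d[0]+s*d[1],-s*d[0]+c*d[1],p[2]])
def state():
    s=readout.sense();q=s["ee_rot"];r=Ro.from_quat([q[1],q[2],q[3],q[0]]).as_matrix()
    ya=np.degrees(np.arctan2(r[1,1],r[0,1]))
    print("t",round(s["t"],2),"tcp st(mm)",(toS(s["tcp_pos"])*1e3).round(1),"yang rel st",round(ya-np.degrees(th_),2),"tilt",r[:,2].round(3),"F",np.round(s["force"],1),"w",round(s["width"]*1e3,1),"q",np.round(s["joint_pos"],2))
    return s,r
def go(x,y,z):
    s,r=state();d=r.T@(W(x,y,z)-np.array(s["tcp_pos"]));print("units",(d/.04).round(3))
E
python3 - <<'E'
from h import *
np.save("st.npy",[.5405,-.0535,-.2453])
E
python3 -c "
from h import *
state()
print(toS([.55,.35,.34]))"
```

```text
t 0.25 tcp st(mm) [-502.5  594.6  303.5] yang rel st 87.05 tilt [-0.    -0.001 -1.   ] F [ 0.4 -0.8 -0.1] w 85.3 q [-1.36  0.58  0.02  1.44 -0.02  1.13 -0.06]
[-0.08877329  0.39372808  0.34      ]
```

move_arm:
  linear:
    - [-1,-0.4,-0.2]
    - [-2,-0.8,-0.4]
    - [-3,-1.2,-0.6]
    - [-4,-1.6,-0.8]
    - [-5,-2,-1]
  roll: [7,14,21,28,35]

```text
t: 0.67
tcp_pos: [0.3582, 0.5157, 0.3424]
ee_rot: [-0.0, 0.441, 0.897, 0.0]
force: [1.0, 0.9, 0.8]
width: 0.0853
```

move_arm:
  linear:
    - [0,0,0]
    - [0,0,0]
    - [0,0,0]
    - [0,0,0]
    - [0,0,0]
  roll: [7,14,21,28,35]

```text
t: 1.08
tcp_pos: [0.357, 0.517, 0.3419]
ee_rot: [-0.0, 0.691, 0.723, -0.0]
force: [-0.5, -0.1, -0.6]
width: 0.0855
```

move_arm:
  linear:
    - [0,0,0]
    - [0,0,0]
    - [0,0,0]
    - [0,0,0]
  roll: [7,14,17,17]

```text
t: 1.42
tcp_pos: [0.3568, 0.5173, 0.3417]
ee_rot: [0.0, 0.789, 0.615, -0.0]
force: [0.0, -0.0, -0.5]
width: 0.0855
```

```bash
python3 -c "
from h import *
state()
go(-.07,-.157,.30)"
```

```text
t 1.42 tcp st(mm) [-316.8  509.   341.7] yang rel st -0.08 tilt [-0. -0. -1.] F [ 0.  -0.  -0.5] w 85.5 q [-1.31  0.51  0.44  1.52 -0.23  1.16 -1.07]
t 1.42 tcp st(mm) [-316.8  509.   341.7] yang rel st -0.08 tilt [-0. -0. -1.] F [ 0.  -0.  -0.5] w 85.5 q [-1.31  0.51  0.44  1.52 -0.23  1.16 -1.07]
units [-16.642   6.193   1.05 ]
```

move_arm:
  linear:
    - [-0.6,0.8,0]
    - [-1.2,1.6,0]
    - [-1.8,2.4,0]
    - [-2.4,3.2,0]
    - [-3,4,0]
  roll: [0,0,0,0,0]

```text
t: 1.83
tcp_pos: [0.4841, 0.3604, 0.3421]
ee_rot: [-0.0, 0.787, 0.617, 0.0]
force: [1.7, 0.6, -0.3]
width: 0.0854
```

move_arm:
  linear:
    - [-0.9,0.4,0]
    - [-1.8,0.8,0]
    - [-2.7,1.2,0]
    - [-3.6,1.6,0]
    - [-4.5,1.8,0]
  roll: [0,0,0,0,0]

```text
t: 2.25
tcp_pos: [0.5103, 0.1675, 0.3421]
ee_rot: [0.0, 0.788, 0.616, 0.0]
force: [0.5, -0.3, 1.0]
width: 0.0856
```

move_arm:
  linear:
    - [-1,0,0]
    - [-2,0,0]
    - [-3,0,0]
    - [-4,0,0]
    - [-5,0,0]
  roll: [0,0,0,0,0]

```text
t: 2.67
tcp_pos: [0.4603, -0.0259, 0.3422]
ee_rot: [0.0, 0.787, 0.617, 0.0]
force: [1.1, -1.5, 0.0]
width: 0.0855
```

move_arm:
  linear:
    - [-1,0,0]
    - [-2,0,0]
    - [-3,0.2,0]
    - [-4,0.3,0]
    - [-4,0.3,0]
  roll: [0,0,0,0,0]

```text
t: 3.08
tcp_pos: [0.4316, -0.1903, 0.3429]
ee_rot: [0.002, 0.79, 0.613, -0.001]
force: [-0.9, -0.8, 0.0]
width: 0.0853
```

```bash
python3 -c "
from h import *
go(-.07,-.157,.189)
cam('wrist','w1.png')"
```

```text
t 3.08 tcp st(mm) [ -72.4 -159.1  342.9] yang rel st -0.39 tilt [ 0.001 -0.004 -1.   ] F [-0.9 -0.8  0. ] w 85.3 q [-0.17  0.28  0.63  1.91 -0.19  1.01  0.29]
units [0.068 0.051 3.846]
```

View pics/w1.png

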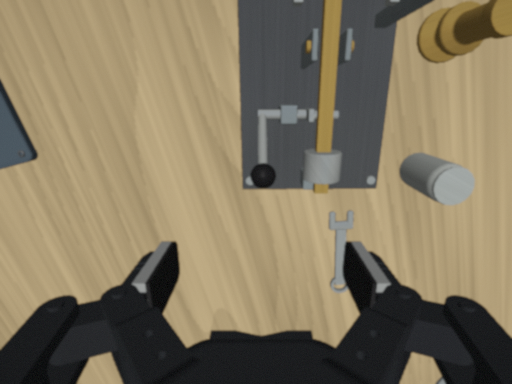

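```bash
python3 -c "
from h import *
im,K,R,t=cam('wrist')
g=cv2.cvtColor(im,cv2.COLOR_BGR2GRAY)[150:200,240:290]
m=(g<30).astype(np.uint8);M=cv2.moments(m,True);u=240+M['m10']/M['m00'];v=150+M['m01']/M['m00'];print(u,v,M['m00'])
print(toS(onplane((u,v),.135,K,R,t))*1e3)
go(-.07,-.157,.189)"
```

```text
263.25 180.07876712328766 292.0
[ -70.574214   -156.74454377  135.        ]
t 3.18 tcp st(mm) [ -72.2 -152.6  342.1] yang rel st -0.09 tilt [ 0. -0. -1.] F [-0.5  1.1 -0.6] w 85.3 q [-0.17  0.27  0.62  1.91 -0.19  1.02  0.28]
units [-0.108  0.055  3.826]
```

move_arm:
  linear:
    - [-0.1,0.05,0.6]
    - [-0.1,0.05,1.2]
    - [-0.1,0.05,1.8]
    - [-0.1,0.05,2.3]
    - [-0.1,0.05,2.6]
  roll: [0,0,0,0,0]
  hand: 0.2
  newtons: 20

```text
t: 3.6
tcp_pos: [0.4349, -0.1844, 0.2359]
ee_rot: [-0.001, 0.787, 0.617, -0.0]
force: [-0.2, -0.1, 0.4]
width: 0.0512
```

move_arm:
  linear:
    - [0,0,0.4]
    - [0,0,0.8]
    - [0,0,1.1]
    - [0,0,1.2]
    - [0,0,1.2]
  roll: [0,0,0,0,0]

```text
t: 4.02
tcp_pos: [0.4351, -0.1852, 0.1892]
ee_rot: [-0.001, 0.787, 0.617, -0.0]
force: [-1.3, -0.2, 0.3]
width: 0.0512
```

```bash
python3 -c "
from h import *
go(-.07,-.157,.189)
cam('wrist','w2.png')"
```

```text
t 4.02 tcp st(mm) [ -70.3 -153.4  189.2] yang rel st 0.22 tilt [-0.002  0.001 -1.   ] F [-1.3 -0.2  0.3] w 51.2 q [-0.03  0.48  0.49  2.11 -0.38  0.63  0.47]
units [-0.091  0.007  0.005]
```

View pics/w2.png

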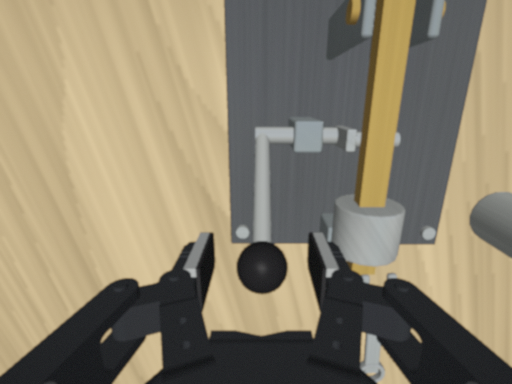

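move_arm:
  linear:
    - [-0.08,0,0]
    - [-0.08,0,0]
    - [-0.08,0,0]
    - [-0.08,0,0]
    - [-0.08,0,0]
  roll: [0,0,0,0,0]
  hand: -1
  newtons: 25

```text
t: 4.48
tcp_pos: [0.4342, -0.1903, 0.1906]
ee_rot: [0.001, 0.788, 0.615, 0.0]
force: [-2.6, -1.4, 5.8]
width: 0.0243
```

```bash
python3 -c "
from h import *
go(-.07,-.157,.189)"
```

```text
t 4.48 tcp st(mm) [ -69.9 -158.5  190.6] yang rel st 0.02 tilt [ 0.001 -0.001 -1.   ] F [-2.6 -1.4  5.8] w 24.3 q [-0.03  0.48  0.49  2.11 -0.38  0.63  0.48]
units [ 0.038 -0.004  0.04 ]
```

move_arm:
  linear:
    - [0,0,0]
    - [0,0,0.05]
    - [0.03,0,0.14]
    - [0.03,0,0.14]
  roll: [0,0,0,0]
  hand: -0.1

```text
t: 4.82
tcp_pos: [0.4345, -0.1881, 0.1837]
ee_rot: [-0.0, 0.788, 0.616, -0.0]
force: [0.8, 0.6, -0.1]
width: 0.0387
```

move_arm:
  linear:
    - [0,0,0]
    - [0,0,0]
    - [0,0,0]
    - [0,0,0]
    - [0,0,0]
  roll: [0,0,0,0,0]
  hand: -1

```text
t: 5.23
tcp_pos: [0.4346, -0.1885, 0.1842]
ee_rot: [-0.0, 0.788, 0.616, 0.0]
force: [2.8, -0.7, -5.0]
width: 0.0241
```

```bash
python3 -c "
from h import *
go(-.07,-.157,.189)
cam('wrist','w3.png')"
```

```text
t 5.23 tcp st(mm) [ -69.9 -156.7  184.2] yang rel st 0.06 tilt [-0.  0. -1.] F [ 2.8 -0.7 -5. ] w 24.1 q [-0.02  0.49  0.48  2.11 -0.39  0.62  0.48]
units [-0.009 -0.002 -0.119]
```

View pics/w3.png

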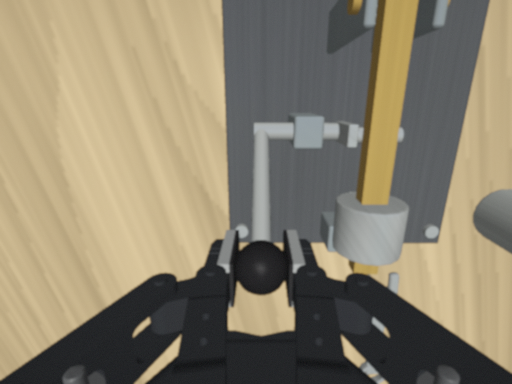

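The knob sits between the pads near (262,268), now slightly below its equator. I'll raise about 2.5 mm as part of the swing.

move_arm:
  linear:
    - [0,0,-0.07]
    - [0.26,0,-0.22]
    - [0.53,0,-0.35]
    - [0.82,0,-0.43]
    - [1.11,0,-0.49]
  roll: [0,0,0,0,0]

```text
t: 5.7
tcp_pos: [0.4454, -0.1458, 0.2043]
ee_rot: [0.001, 0.788, 0.615, -0.0]
force: [3.0, -3.1, -7.6]
width: 0.0244
```

```bash
python3 -c "
from h import *
state()"
```

```text
t 5.7 tcp st(mm) [ -69.9 -112.6  204.3] yang rel st 0.01 tilt [ 0.    -0.001 -1.   ] F [ 3.  -3.1 -7.6] w 24.4 q [-0.15  0.46  0.52  2.11 -0.36  0.66  0.37]
```

move_arm:
  linear:
    - [0.3,0,0.01]
    - [0.6,0,0.03]
    - [0.89,0,0.08]
    - [1.18,0,0.17]
    - [1.45,0,0.3]
  roll: [0,0,0,0,0]

```text
t: 6.12
tcp_pos: [0.4598, -0.0884, 0.1921]
ee_rot: [0.0, 0.788, 0.616, 0.0]
force: [1.0, -0.9, 2.5]
width: 0.0243
```

```bash
python3 -c "
from h import *
state()"
```

```text
t 6.12 tcp st(mm) [-69.8 -53.5 192.1] yang rel st 0.05 tilt [ 0.001  0.    -1.   ] F [ 1.  -0.9  2.5] w 24.3 q [-0.26  0.48  0.51  2.12 -0.39  0.63  0.27]
```

move_arm:
  linear:
    - [0.13,0,0.07]
    - [0.26,0,0.15]
    - [0.32,0,0.19]
    - [0.32,0,0.19]
    - [0.32,0,0.19]
  roll: [0,0,0,0,0]

```text
t: 6.53
tcp_pos: [0.4628, -0.0768, 0.1844]
ee_rot: [0.0, 0.788, 0.616, 0.0]
force: [2.0, 1.7, 3.8]
width: 0.0241
```

```bash
python3 -c "
from h import *
state()
cam('wrist','w4.png')
im=cam('scene')[0];cv2.imwrite('pics/s4.png',cv2.resize(im[120:280,90:370],None,fx=2.8,fy=2.8,interpolation=2))"
```

```text
t 6.53 tcp st(mm) [-69.7 -41.5 184.4] yang rel st 0.03 tilt [ 0.001  0.    -1.   ] F [2.  1.7 3.8] w 24.1 q [-0.28  0.49  0.5   2.13 -0.4   0.62  0.25]
```

View pics/w4.png

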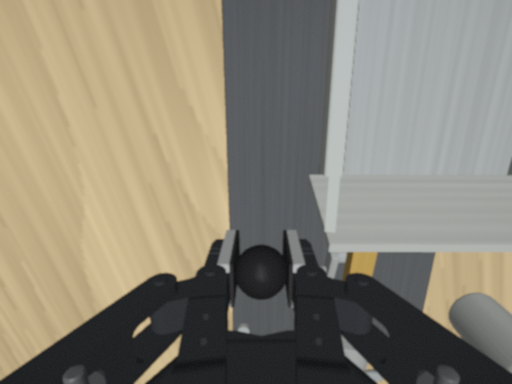

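View pics/s4.png

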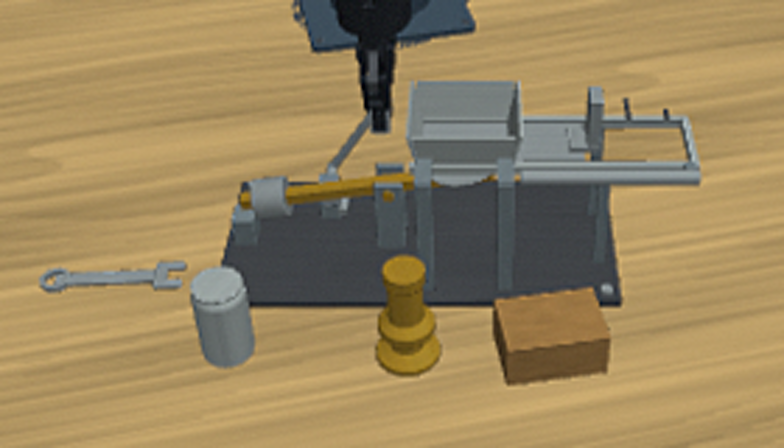

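The beam's weight end (scene zoom, near (265,197)) is down on its stop and the handle leans to +y. I'll nudge it to confirm it's at the end stop.

move_arm:
  linear:
    - [0.08,0,0.04]
    - [0.12,0,0.06]
    - [0.12,0,0.06]
  roll: [0,0,0]

```text
t: 6.88
tcp_pos: [0.4634, -0.0745, 0.1826]
ee_rot: [0.001, 0.789, 0.614, -0.0]
force: [-2.4, -8.2, 13.9]
width: 0.0242
```

```bash
python3 -c "
from h import *
state()"
```

```text
t 6.88 tcp st(mm) [-69.7 -39.1 182.6] yang rel st -0.12 tilt [ 0.001 -0.002 -1.   ] F [-2.4 -8.2 13.9] w 24.2 q [-0.29  0.49  0.5   2.13 -0.4   0.61  0.25]
```

move_arm:
  linear:
    - [-0.18,0,-0.09]
    - [-0.43,0,-0.24]
    - [-0.71,0,-0.37]
    - [-1.0,0,-0.46]
    - [-1.29,0,-0.51]
  roll: [0,0,0,0,0]

```text
t: 7.3
tcp_pos: [0.4511, -0.1228, 0.2026]
ee_rot: [-0.0, 0.788, 0.616, 0.0]
force: [6.5, 2.3, -6.4]
width: 0.024
```

move_arm:
  linear:
    - [-0.3,0,-0.02]
    - [-0.6,0,0]
    - [-0.89,0,0.05]
    - [-1.18,0,0.14]
    - [-1.45,0,0.27]
  roll: [0,0,0,0,0]

```text
t: 7.72
tcp_pos: [0.4368, -0.1796, 0.1919]
ee_rot: [0.0, 0.788, 0.615, 0.0]
force: [4.2, 1.9, 1.4]
width: 0.0241
```

move_arm:
  linear:
    - [-0.13,0,0.07]
    - [-0.26,0,0.16]
    - [-0.33,0,0.19]
    - [-0.4,0,0.22]
    - [-0.4,0,0.22]
  roll: [0,0,0,0,0]

```text
t: 8.13
tcp_pos: [0.4336, -0.1925, 0.1832]
ee_rot: [-0.001, 0.788, 0.616, 0.001]
force: [4.4, 9.5, 10.8]
width: 0.0236
```

```bash
python3 -c "
from h import *
state()
im=cam('scene')[0];cv2.imwrite('pics/s5.png',cv2.resize(im[120:280,90:370],None,fx=2.8,fy=2.8,interpolation=2))"
```

```text
t 8.13 tcp st(mm) [ -69.9 -160.8  183.2] yang rel st 0.14 tilt [ 0.001  0.003 -1.   ] F [ 4.4  9.5 10.8] w 23.6 q [-0.01  0.49  0.48  2.11 -0.39  0.62  0.5 ]
```

View pics/s5.png

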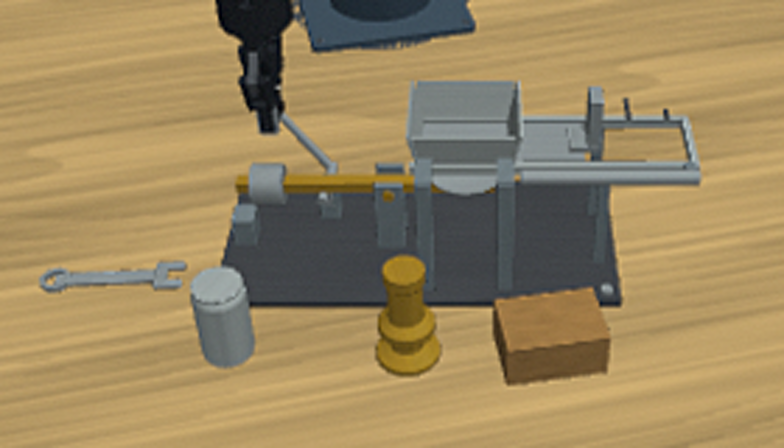

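The beam is level again and the lever is at its stop. Now I'll release the knob and go up.

move_arm:
  linear:
    - [0.05,0,-0.06]
    - [0.05,0,-0.06]
    - [0.05,0,-0.06]
    - [0.05,0,-0.06]
  roll: [0,0,0,0]
  hand: 0.3

```text
t: 8.52
tcp_pos: [0.4331, -0.1923, 0.1849]
ee_rot: [-0.0, 0.788, 0.615, -0.0]
force: [-0.6, 0.0, -0.0]
width: 0.0553
```

move_arm:
  linear:
    - [0,0,-0.5]
    - [0,0,-1.3]
    - [0,0,-2.2]
    - [0,0,-3.1]
    - [0,0,-3.9]
  roll: [0,0,0,0,0]

```text
t: 8.93
tcp_pos: [0.433, -0.1926, 0.343]
ee_rot: [0.0, 0.788, 0.615, -0.0]
force: [1.9, -0.7, 0.0]
width: 0.0554
```

```bash
python3 -c "
from h import *
go(0,.18,.34)
im,K,R,t=cam('wrist','w6.png')
g=cv2.cvtColor(im,cv2.COLOR_BGR2GRAY)[130:230,230:300]
m=(g<30).astype(np.uint8);M=cv2.moments(m,True);u=230+M['m10']/M['m00'];v=130+M['m01']/M['m00'];print(u,v,M['m00'])
print(toS(onplane((u,v),.135,K,R,t))*1e3)
im=cam('scene')[0];cv2.imwrite('pics/s6.png',cv2.resize(im[120:280,90:370],None,fx=2.8,fy=2.8,interpolation=2))"
```

```text
t 8.93 tcp st(mm) [ -70.5 -161.   343. ] yang rel st -0.01 tilt [-0.001 -0.001 -1.   ] F [ 1.9 -0.7  0. ] w 55.4 q [-0.16  0.28  0.63  1.9  -0.19  1.02  0.31]
units [8.526 1.761 0.069]
261.9282700421941 176.33755274261603 237.0
[ -70.43897102 -158.37620907  135.        ]
```

View pics/s6.png

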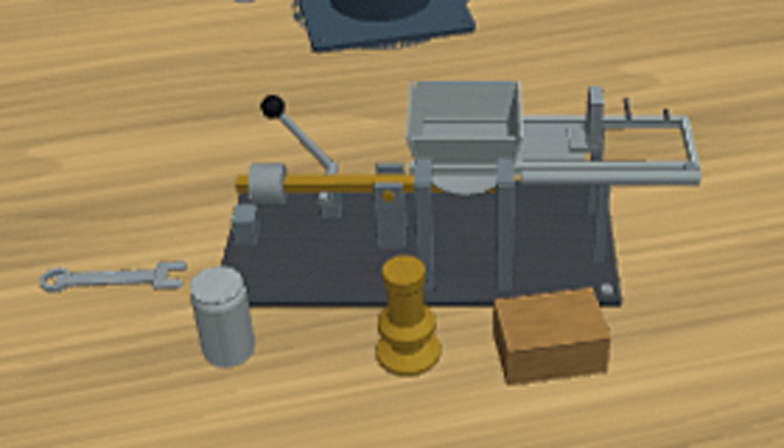

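View pics/w6.png

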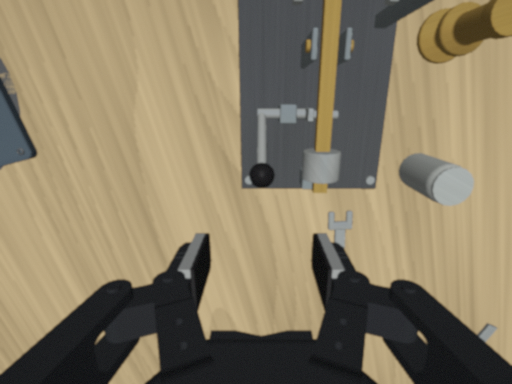

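move_arm:
  linear:
    - [0.9,0.2,0]
    - [1.8,0.4,0]
    - [2.7,0.6,0]
    - [3.6,0.8,0]
    - [4.5,1.0,0]
  roll: [0,0,0,0,0]
  hand: 1

```text
t: 9.45
tcp_pos: [0.5161, -0.0257, 0.3405]
ee_rot: [-0.0, 0.788, 0.615, -0.0]
force: [0.8, -1.0, -0.7]
width: 0.0853
```

move_arm:
  linear:
    - [0.8,0.15,0]
    - [1.6,0.3,0]
    - [2.4,0.5,0]
    - [3.2,0.6,0]
    - [4,0.75,0]
  roll: [-7,-14,-21,-28,-35]

```text
t: 9.87
tcp_pos: [0.5838, 0.1221, 0.3402]
ee_rot: [-0.001, 0.564, 0.826, -0.001]
force: [0.4, -0.7, 0.8]
width: 0.0855
```

move_arm:
  linear:
    - [0,0,0]
    - [0,0,0]
    - [0,0,0]
    - [0,0,0]
    - [0,0,0]
  roll: [-7,-14,-21,-28,-35]

```text
t: 10.28
tcp_pos: [0.5836, 0.1205, 0.34]
ee_rot: [-0.001, 0.29, 0.957, -0.001]
force: [0.5, -0.0, -0.5]
width: 0.0852
```

move_arm:
  linear:
    - [0,0,0]
    - [0,0,0]
    - [0,0,0]
    - [0,0,0]
    - [0,0,0]
  roll: [-7,-14,-20,-20,-20]

```text
t: 10.7
tcp_pos: [0.5837, 0.1203, 0.3404]
ee_rot: [-0.001, 0.124, 0.992, -0.0]
force: [0.2, 0.3, -0.3]
width: 0.0852
```

```bash
python3 -c "
from h import *
go(0,.18,.34)
im,K,R,t=cam('wrist','w7.png')
"
```

```text
t 10.7 tcp st(mm) [-3.000e-01  1.791e+02  3.404e+02] yang rel st 89.83 tilt [-0.001 -0.    -1.   ] F [ 0.2  0.3 -0.3] w 85.2 q [-0.37  0.43  0.13  1.6  -0.06  1.11  1.1 ]
units [-0.008  0.022  0.01 ]
```

View pics/w7.png

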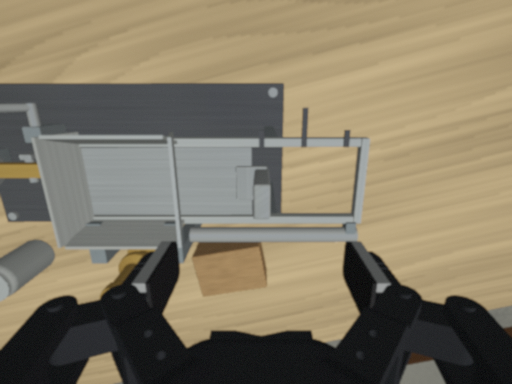

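```bash
python3 -c "
from h import *
im,K,R,t=cam('wrist')
cv2.imwrite('pics/w8.png',cv2.resize(im[130:240,210:370],None,fx=4.8,fy=4.8,interpolation=2))
for p in [(261,200),(261,185),(261,218),(253,200),(270,200)]: print(p,(toS(onplane(p,.197,K,R,t))*1e3).round(1))
for p in [(305,126),(346,137),(263,135)]: print(p,(toS(onplane(p,.142,K,R,t))*1e3).round(1))
print(proj([W(x,y,.197) for x,y in[(-.015,.173),(.015,.173),(.015,.187),(-.015,.187)]],K,R,t).round(1))
"
```

```text
(261, 200) [ -2.  179.4 197. ]
(261, 185) [-14.6 179.4 197. ]
(261, 218) [ 13.6 179.3 197. ]
(253, 200) [ -2.1 173.  197. ]
(270, 200) [ -2.  186.6 197. ]
(305, 126) [-55.3 220.5 142. ]
(346, 137) [-45.  259.5 142. ]
(263, 135) [-47.1 181.4 142. ]
[[252.9 184.6]
 [253.3 219.6]
 [270.3 219.5]
 [270.6 184.5]]
```

View pics/w8.png

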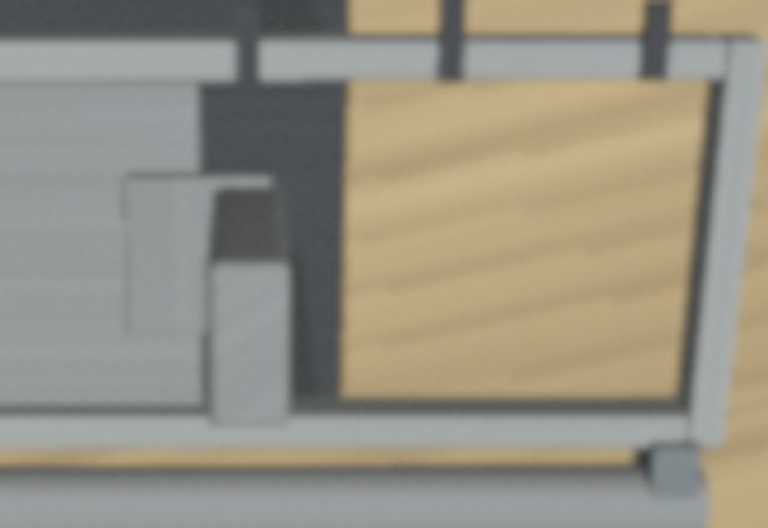

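move_arm:
  linear:
    - [0,0.02,0.6]
    - [0,0.02,1.2]
    - [0,0.02,1.8]
    - [0,0.02,2.3]
    - [0,0.02,2.75]
  roll: [0,0,0,0,0]
  hand: 0.1

```text
t: 11.22
tcp_pos: [0.5836, 0.1216, 0.2296]
ee_rot: [-0.0, 0.123, 0.992, -0.0]
force: [-0.4, -0.5, -0.4]
width: 0.047
```

move_arm:
  linear:
    - [0,0,0]
    - [0,0,0]
    - [0,0,0]
  roll: [0,0,0]

```text
t: 11.47
tcp_pos: [0.5845, 0.1217, 0.2321]
ee_rot: [0.001, 0.122, 0.992, 0.0]
force: [0.9, 0.1, 0.5]
width: 0.0469
```

move_arm:
  linear:
    - [0,0,0]
    - [0,0,0]
    - [0,0,0]
    - [0,0,0]
    - [0,0,0]
  roll: [0,0,0,0,0]
  hand: -1
  newtons: 60

```text
t: 11.88
tcp_pos: [0.5842, 0.1208, 0.2323]
ee_rot: [0.001, 0.122, 0.992, -0.0]
force: [-2.3, -2.8, 6.6]
width: 0.0137
```

```bash
python3 -c "
from h import *
go(0,.22,.23)
im,K,R,t=cam('wrist','w9.png')
"
```

```text
t 11.88 tcp st(mm) [1.000e-01 1.797e+02 2.323e+02] yang rel st 89.99 tilt [ 0.001 -0.    -1.   ] F [-2.3 -2.8  6.6] w 13.7 q [-0.36  0.53  0.11  1.75 -0.08  0.86  1.12]
units [0.003 1.007 0.057]
```

View pics/w9.png

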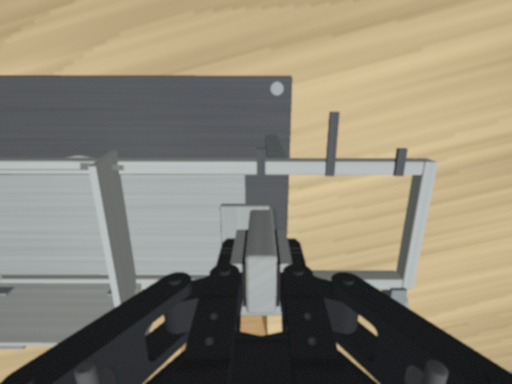

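The tab is held (width 13.7 mm) and the gate is still shut. Now a slow pull.

move_arm:
  linear:
    - [0,0.1,0]
    - [0,0.25,0]
    - [0,0.4,0]
    - [0,0.55,0]
    - [0,0.7,0]
  roll: [0,0,0,0,0]

```text
t: 12.35
tcp_pos: [0.5909, 0.1468, 0.2323]
ee_rot: [0.0, 0.123, 0.992, -0.001]
force: [-4.5, -7.3, 7.7]
width: 0.0135
```

move_arm:
  linear:
    - [0,0.1,0]
    - [0,0.2,0]
    - [0,0.27,0]
    - [0,0.27,0]
    - [0,0.27,0]
  roll: [0,0,0,0,0]

```text
t: 12.77
tcp_pos: [0.5934, 0.1569, 0.2322]
ee_rot: [0.0, 0.123, 0.992, -0.001]
force: [-3.6, -8.0, 9.2]
width: 0.0134
```

```bash
python3 -c "
from h import *
go(0,.22,.23)
im,K,R,t=cam('wrist','w10.png')
s,r=state()
im,K,R,t=cam('scene');cv2.imwrite('pics/s10.png',cv2.resize(im[120:280,90:370],None,fx=2.8,fy=2.8,interpolation=2))
im,K,R,t=cam('top');cv2.imwrite('pics/t10.png',cv2.resize(im[140:290,145:390],None,fx=3.2,fy=3.2,interpolation=2))"
```

```text
t 12.77 tcp st(mm) [2.000e-01 2.170e+02 2.322e+02] yang rel st 89.92 tilt [ 0.    -0.002 -1.   ] F [-3.6 -8.   9.2] w 13.4 q [-0.41  0.56  0.12  1.7  -0.08  0.89  1.06]
units [0.005 0.076 0.056]
t 12.82 tcp st(mm) [2.000e-01 2.168e+02 2.322e+02] yang rel st 89.92 tilt [ 0.    -0.003 -1.   ] F [-3.9 -8.4  7.2] w 13.4 q [-0.41  0.56  0.12  1.7  -0.08  0.89  1.06]
```

View pics/w10.png

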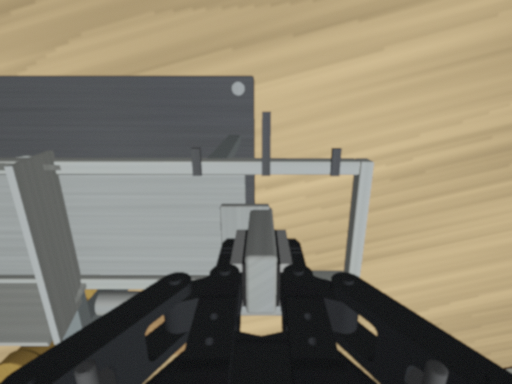

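View pics/s10.png

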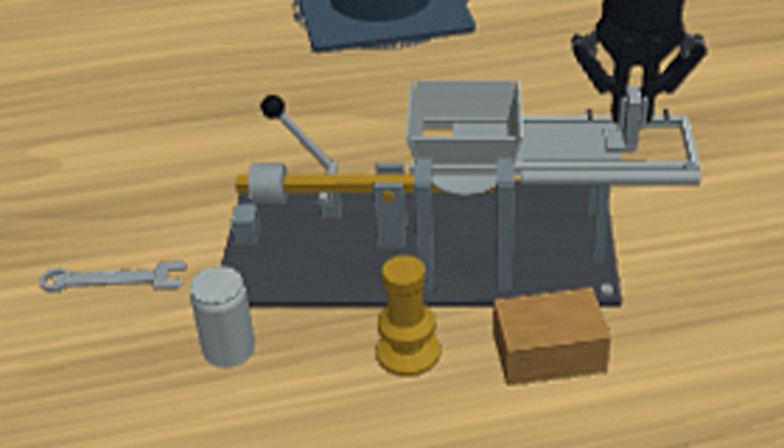

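move_arm:
  linear:
    - [0,0.05,0]
    - [0,0.07,0]
    - [0,0.07,0]
    - [0,0.07,0]
    - [0,0.07,0]
  roll: [0,0,0,0,0]

```text
t: 13.33
tcp_pos: [0.594, 0.1593, 0.2322]
ee_rot: [0.0, 0.123, 0.992, -0.001]
force: [-3.7, -9.0, 8.5]
width: 0.0133
```

```bash
python3 -c "
from h import *
state()
im,K,R,t=cam('wrist','w11.png')
for n in ['w9','w10','w11']:
    g=cv2.cvtColor(cv2.imread('pics/%s.png'%n),cv2.COLOR_BGR2GRAY).astype(float)
    p=g[163:170].mean(0); 
    xs=np.where(p<p[150:420].max()-60)[0]; xs=xs[(xs>150)&(xs<420)]
    gr=np.split(xs,np.where(np.diff(xs)>2)[0]+1)
    w=p[150:420].max()-p
    print(n,[round(float((x*w[x]).sum()/w[x].sum()),1) for x in gr if len(x)], [len(x) for x in gr])
    # tab top front edges
    q=g[285:295].mean(0);print(np.round(q[236:288]).astype(int))
im,K,R,t=cam('scene');cv2.imwrite('pics/s11.png',cv2.resize(im[120:280,90:370],None,fx=2.8,fy=2.8,interpolation=2))
"
```

```text
t 13.33 tcp st(mm) [2.000e-01 2.194e+02 2.322e+02] yang rel st 89.91 tilt [-0.    -0.003 -1.   ] F [-3.7 -9.   8.5] w 13.3 q [-0.41  0.56  0.12  1.7  -0.08  0.89  1.06]
w9 [260.6, 329.9, 398.9] [8, 9, 9]
[ 27  28  33  37  38  39  45  51  56  81 119 143 158 168 172 173 173 172
 172 172 172 172 172 172 172 172 172 172 172 172 172 172 172 172 171 171
 171 170 168 156 120  76  54  47  36  27  25  24  26  25  27  26]
w10 [196.5, 265.6, 334.9] [8, 8, 9]
[ 24  25  29  35  35  36  42  46  52  77 113 136 151 160 164 164 164 163
 163 163 163 162 163 163 162 162 162 163 163 163 163 163 162 162 162 162
 162 161 158 144 109  68  49  43  32  25  22  22  23  24  23  24]
w11 [192.1, 261.5, 330.5] [9, 8, 8]
[ 24  24  29  34  34  36  42  46  51  77 113 136 150 159 163 163 163 163
 163 162 162 162 162 162 162 162 162 162 162 162 162 162 162 162 162 162
 161 161 157 143 108  67  49  43  32  23  23  21  22  24  22  25]
```

View pics/w11.png

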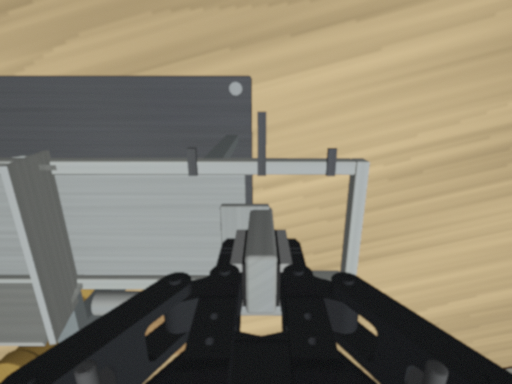

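View pics/s11.png

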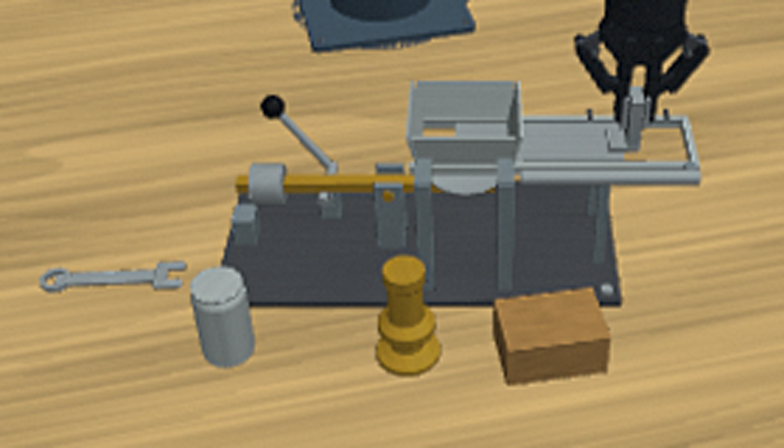

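The half mark at pixel column 261.5 lines up with the tab, against 260.6 for the shut mark when the gate was shut. That puts the gate within about 0.5 mm of half travel. A short hold will show whether it creeps, then I'll hand in.

move_arm:
  linear:
    - [0,0.01,0]
    - [0,0.01,0]
    - [0,0.01,0]
    - [0,0.01,0]
    - [0,0.01,0]
  roll: [0,0,0,0,0]

```text
t: 13.85
tcp_pos: [0.5941, 0.1596, 0.2323]
ee_rot: [0.0, 0.123, 0.992, -0.001]
force: [-4.9, -9.5, 7.9]
width: 0.0134
```

```bash
python3 -c "
from h import *
state()
im,K,R,t=cam('wrist','w12.png')
g=cv2.cvtColor(im,cv2.COLOR_BGR2GRAY).astype(float)
p=g[163:170].mean(0);xs=np.where(p<p[150:420].max()-60)[0];xs=xs[(xs>225)&(xs<300)];print(xs.mean())
bot.finish_job();state()"
```

```text
t 13.85 tcp st(mm) [2.000e-01 2.197e+02 2.323e+02] yang rel st 89.9 tilt [-0.    -0.003 -1.   ] F [-4.9 -9.5  7.9] w 13.4 q [-0.41  0.56  0.12  1.7  -0.08  0.89  1.06]
261.0
the job is handed in; nothing more can be done
the job is handed in; nothing more can be done
```

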